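# Bring the pepper mill round to the front of the lazy Susan

## Task

The cook needs the pepper: turn the lazy Susan gently by pushing its scalloped rim with the fingertips, until the pepper mill on it stands squarely at the front, straight out from the turntable's centre towards the front edge of the worktop, and leave it standing still there. Do not touch, lift, tip or shift anything that stands on the turntable, and leave the mug and the tumbler beside it where they are.

Things in the scene. Friction and masses are not known exactly. Their poses are not given: they have to be found in the camera images.
- lazy_susan: Wooden turntable: a flat disc 24 mm thick that carries the seasonings and turns both ways without end about the vertical axis through its origin, with drag (1.2 N at the rim; coasts a few degrees). Origin on the axis at the disc's underside, 22 mm above the worktop (top at 46 mm; a 3 mm bead runs round it). Its x axis turns with the disc and points at the middle of a rim lobe.
- rim_lobe (a point): Tip of that lobe on the scalloped rim, mid-thickness (34 mm above the worktop), 179 mm from the axis. Eight such lobes stand 45 degrees apart; half-way between them are eight finger notches, floor 153 mm from the axis, about 65 mm wide at half depth.
- stand: Fixed foot and bearing under the turntable, 224 mm across, 22 mm high; does not move. Origin on the axis, on the worktop. The disc overhangs it, with free space below.
- front_spot (a point): Fixed point on the turntable's top level, 78 mm from the axis straight towards the front edge of the worktop (world -x from the axis): where the pepper mill is to come round to. It does not turn with the disc.
- pepper_mill: Dark wooden pepper mill with a turned waist and a small metal knob, 58 mm diameter, 170 mm tall, the tallest thing on the turntable. Origin at the centre of its underside; it stands loose on the turntable, 78 mm from the turntable's axis (to within 5 mm). Not to be touched.
- salt_shaker: Glass salt shaker with a grey domed cap, 44 mm diameter, 90 mm tall. Origin at the centre of its underside; it stands loose on the turntable, 78 mm from the turntable's axis (to within 5 mm). Not to be touched.
- spice_1: Glass spice jar with a black cap, 41 mm diameter, 105 mm tall. Origin at the centre of its underside; it stands loose on the turntable, 78 mm from the turntable's axis (to within 5 mm). Not to be touched.
- spice_2: Glass spice jar with a dark brown cap, 41 mm diameter, 105 mm tall. Origin at the centre of its underside; it stands loose on the turntable, 78 mm from the turntable's axis (to within 5 mm). Not to be touched.
- pinch_bowl: Small cream-coloured bowl, 86 mm diameter, 38 mm tall. Origin at the centre of its underside; it stands loose on the turntable, 78 mm from the turntable's axis (to within 5 mm). Not to be touched.
- mug: Cream-coloured mug, 84 mm diameter, 92 mm tall, with its handle 120 mm over all, standing on the worktop to the left of the turntable. Origin on its underside. A bystander.
- tumbler: Clear drinking glass, 80 mm diameter, 91 mm tall, on the worktop behind and to the right of the turntable. Origin at the centre of its underside. A bystander.

How it is judged:
At the end, for the whole second after the job is handed in: The pepper mill stands upright on the turntable with its centre within 22 mm (about 16 degrees) of the front spot, and the turntable is at rest (horizontal distance between pepper_mill and front_spot below 0.022 m and angle between pepper_mill's own z axis and vertical below 0.1 rad and height (world z) of pepper_mill between 0.04 and 0.052 m and angular speed of lazy_susan below 0.05 rad/s); the robot touches nothing.
It fails at once if the robot touches something that stands on the turntable (contact force between any of the arm, the fingers and pepper_mill above 0.5 N or contact force between any of the arm, the fingers and salt_shaker above 0.5 N or contact force between any of the arm, the fingers and spice_1 above 0.5 N or contact force between any of the arm, the fingers and spice_2 above 0.5 N or contact force between any of the arm, the fingers and pinch_bowl above 0.5 N).
It fails at once if something on the turntable is lifted, tips over or slides off its place (angle between any of pepper_mill, salt_shaker, spice_1, spice_2, pinch_bowl's own z axis and vertical above 0.35 rad or height (world z) of any of pepper_mill, salt_shaker, spice_1, spice_2, pinch_bowl above 0.066 m or horizontal distance between any of pepper_mill, salt_shaker, spice_1, spice_2, pinch_bowl and lazy_susan above 0.1 m or horizontal distance between any of pepper_mill, salt_shaker, spice_1, spice_2, pinch_bowl and lazy_susan below 0.056 m).
It fails at once if the turntable is whirled round faster than 2.5 rad/s (angular speed of lazy_susan above 2.5 rad/s).
It fails at once if the mug or the tumbler is knocked out of its place (more than 25 mm) (distance of any of mug, tumbler from where it was at the start of the episode above 0.025 m).
It also fails if it takes over 58 s, if anything falls off the work surface, if the arm or the gripper's body presses on something with over 40 N, if the wrist force passes 120 N, or if a joint passes its speed limit or range.

## Robot

A 6-joint arm with a two-finger parallel gripper is mounted at the origin on a cart in front of the work surface, level with it; the furniture and walls round the work are solid. World frame = base frame: x ahead of the robot, y to its left, z up, the work surface at z = 0. Lengths are in m, angles in rad, forces in N, time in s.
With the tool pointing down it reaches from about 0.275 to 0.875 m from the base axis. Payload 12.5 kg.
Tool frame: the origin (TCP) lies on the front face of the gripper's body, between the roots of the fingers; the fingertips stand 73 mm ahead of it and the grasp point (between the pads) lies 54 mm ahead of it; z points along the fingers, y is the direction in which the jaws open and shut (so a half turn about z gives the same grasp; the last joint's range is limited). The gripper opens to 85 mm and grips with 20 to 120 N. Pads are 22 mm wide; open, the fingers measure 114 mm over their backs; the gripper's body (76 mm by 85 mm) begins 54 mm behind the grasp point. The pads swing forward as they close: fully open they stand 13 mm farther back than shut.
Start: joints at [-1.307, 0.351, 1.652, -0, 1.139, -0.085], TCP at [0.188, -0.517, 0.304] pointing down, gripper open.
Joint ranges: [-2.75, 2.75], [-0.79, 2.1], [0.01, 2.65], [-1.57, 4.71], [0.07, 3.14], [-2.87, 2.87]. Speed limits (rad/s): [2.22, 2.22, 2.79, 3.14, 3.14, 3.14].

## Interface

Orientations are given as [roll, pitch, yaw] about the fixed x, y, z axes, in that order (R = Rz(yaw) Ry(pitch) Rx(roll)).
In Python, from rig import bot, vision gives the robot as it stands. The module is installed in compiled form; this text tells all that it offers.
- The arm moves only by the tool jog_arm, never from a script. Its argument "increments" is a list that holds one entry, the list of rows, each a list of 5 numbers: the opening, from 0 (shut) to 1 (fully open), then the shift along the world's x, y, z as a fraction of full scale, then the turn about the world's z as a fraction of full scale. A call has 1 to 12 rows; each row is the pose to reach, as a shift and turn from the pose commanded when the call began; what a row does not reach only later rows make up. Full scale, the value 1, is 0.6 m for a shift and 1.5 rad for a turn. A row lasts 1/10 s, in which the tool goes at most 50 mm and 8.59 degrees, less where a joint would pass 70% of its speed; a pose out of reach is approached as far as the arm can. A call with a number of a shift or a turn outside -1 to 1 is refused whole. A call with a gripper value outside its range is refused whole. The fingers move at their own pace and stop on an object; "grip_force" is the grip in N (left out, the last holds). Time passes only in rows, so rows that repeat a pose let the fingers close. It gives the time, the measured TCP pose, the force and the opening at its end, in the units of the state.
- bot.observe(): the state, without advancing time (a new reading comes with each control period).
- vision.camera(name): name is "side" or "top"; returns (picture, depth): 480x640x3 uint8, red, green, blue; 480x640 float32, m along the optical axis (not along the pixel's ray), 0 where there is no reading.
- vision.camera_model(name): a dict with "fx", "fy", "cx", "cy" (pixels), "rvec" (rotation vector, rad) and "tvec" (3), from world to camera coordinates, as OpenCV has them. Camera axes: x right, y down, z forward; pixel columns grow to the right and rows downward; lengths in m; the calibration is good to about 2 mm. A picture is of the moment at which its call begins. camera_model takes no time and is no camera call.
- bot.sign_off(): hands the job in, once; it reports no verdict.
Trained networks look in the newest picture that a camera, given by its name, has taken for a name from the list of things; names that differ only in an ending like _2 or _b are one class to them, and where a whole thing is asked for, a point or a joint stands for the part that bears it (a point fixed in the world has none). Each returns a list of dicts, best first, with "score" (0 to 1); they miss things now and then, are a little off and sometimes report something else, mostly with a low value. They report only what shows in the picture. A call takes as long as a camera call.
- vision.look_for(label, camera): "location" ([x, y, z] in m, in world coordinates, good to about 4 mm: the middle of the surface that is visible of it).
- vision.landmark_of(label, camera): "location" ([x, y, z] in m, in world coordinates, good to about 4 mm: a listed point, or the origin of a listed thing).
The state is a dict: "time": time; "joint_positions": joint angles; "dq": joint speeds; "effort": joint torques, N m; "eef_pos": TCP position; "tool_rot": TCP orientation; "wrist_force": force on the tool from outside, world axes, zero at the start; "ft_torque": the same for the moment, N m; "finger_gap": finger opening in m.
Only numpy, scipy, OpenCV 4.12 (cv2) and the standard library are available. Lean on these libraries where they do the work, as an engineer would, in place of code of your own. Each camera call takes 0.05 s, during which the arm holds its last target.

## Working session

There is one attempt and no reset: what is moved stays moved. The work goes in short steps, Python scripts to look and compute and a tool call to move; the robot and the scene stay as the last step left them, time stands still between calls to the robot, and variables do not carry over. Pictures are saved under pics/ and viewed, and the job is handed in when it is done.

Besides the shell and the picture viewer there is one more tool, called in YAML: its name, and indented under it one key for each argument. jog_arm: Moves the arm, as the interface text tells. Shift numbers are shares of 0.6 m and turn numbers shares of 1.5 rad, none past 1 either way. Its arguments: {"type":"object","properties":{"increments":{"type":"array"},"grip_force":{"type":"number"}},"required":["increments"]}

```bash
mkdir -p pics; python3 - <<'E'
from rig import bot, vision
import cv2
for c in("top","side"):
    p,d=vision.camera(c); cv2.imwrite(f"pics/{c}0.png",p[:,:,::-1])
    for n in["lazy_susan","rim_lobe","pepper_mill","salt_shaker","spice_1","pinch_bowl","mug","tumbler","stand"]:
        print(c,n,[(round(r["score"],2),[round(float(v),3) for v in r["location"]]) for r in vision.landmark_of(n,c)][:4])
s=bot.observe();print(s)
E
```

```text
top lazy_susan [(0.89, [0.617, 0.174, 0.02])]
top rim_lobe [(0.89, [0.666, -0.001, 0.032]), (0.2, [0.471, 0.495, 0.005])]
top pepper_mill [(0.56, [0.595, 0.25, 0.045])]
top salt_shaker [(0.8, [0.538, 0.174, 0.044])]
top spice_1 [(0.85, [0.675, 0.122, 0.045])]
top pinch_bowl [(0.61, [0.592, 0.097, 0.042]), (0.17, [0.778, -0.123, -0.001])]
top mug [(0.69, [0.475, 0.492, 0.005])]
top tumbler [(0.67, [0.779, -0.119, 0.002])]
top stand []
side lazy_susan [(0.57, [0.614, 0.171, 0.024])]
side rim_lobe [(0.63, [0.673, 0.0, 0.035])]
side pepper_mill [(0.89, [0.594, 0.246, 0.048]), (0.58, [0.618, 0.17, 0.021])]
side salt_shaker [(0.75, [0.543, 0.17, 0.042])]
side spice_1 [(0.9, [0.678, 0.121, 0.045]), (0.57, [0.681, 0.218, 0.045])]
side pinch_bowl [(0.9, [0.591, 0.095, 0.051])]
side mug [(0.79, [0.48, 0.49, -0.002]), (0.6, [0.68, 0.219, 0.049])]
side tumbler []
side stand []
{'time': 1.0, 'joint_positions': array([-1.30659648e+00,  3.50707497e-01,  1.65181749e+00,  1.70446415e-05,
        1.13910320e+00, -8.45606787e-02]), 'dq': array([0.00103819, 0.00034859, 0.00135328, 0.00059956, 0.0013331 ,
       0.00060764]), 'effort': array([ 2.06797966e-03, -5.06033492e+01, -2.91642451e+01, -1.06469014e-05,
        7.45716370e-04,  4.37187225e-06]), 'eef_pos': array([ 0.18799498, -0.51685102,  0.30387879]), 'tool_rot': array([-3.14155855e+00, -1.84267829e-05,  3.48753391e-01]), 'wrist_force': array([ 0.29824875, -0.66968616, -0.0415673 ]), 'ft_torque': array([0.03070419, 0.02761992, 0.02353876]), 'finger_gap': 0.0850661342558114}
```

View pics/top0.png

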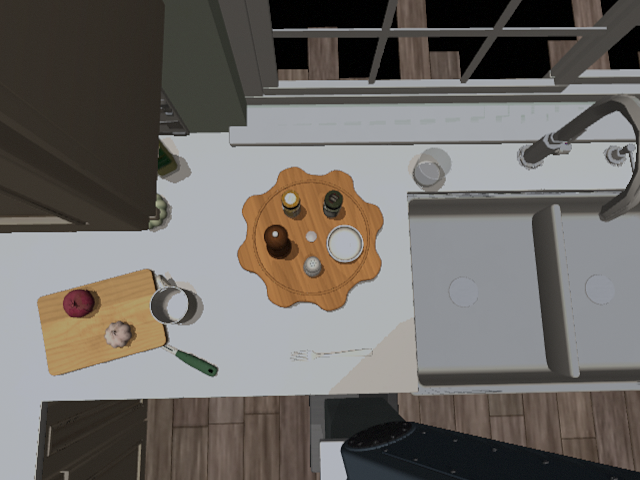

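View pics/side0.png

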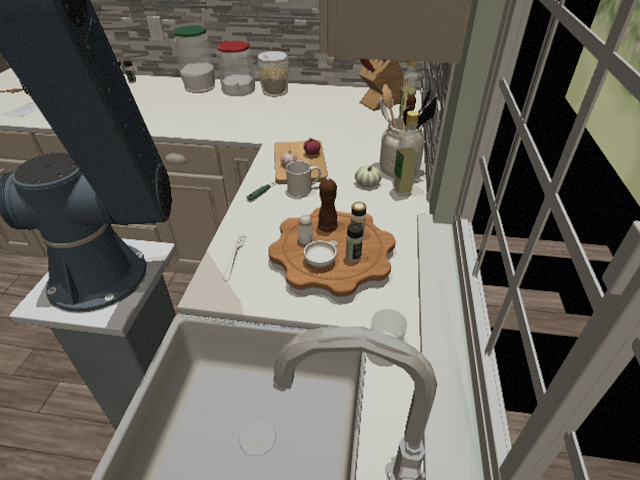

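The top view shows the turntable at about pixel (311,237) and the mill at (277,238), which is to the left (+y). The bowl is at (345,243), the salt at (313,266), and the tumbler at (429,172). The mill has to turn about +75° counter-clockwise. I'll fit the rim profile first for accuracy.

```bash
cat > h.py <<'E'
from rig import bot, vision
import cv2, numpy as np
from scipy.optimize import least_squares
def cloud(c="top"):
    p,d=vision.camera(c); m=vision.camera_model(c)
    R=cv2.Rodrigues(np.array(m["rvec"],float))[0]; t=np.array(m["tvec"],float).ravel()
    v,u=np.mgrid[:480,:640]
    P=np.stack([(u-m["cx"])/m["fx"]*d,(v-m["cy"])/m["fy"]*d,d],-1)
    W=(P-t)@R; W[d==0]=np.nan
    return p,W
def rim(W,c0=(0.616,0.172)):
    z=W[...,2]; ok=(z>0.034)&(z<0.056)&(np.hypot(W[...,0]-c0[0],W[...,1]-c0[1])<0.2)
    k=cv2.findContours(ok.astype(np.uint8),cv2.RETR_EXTERNAL,cv2.CHAIN_APPROX_NONE)[0]
    k=max(k,key=cv2.contourArea)[:,0]
    Q=W[k[:,1],k[:,0],:2]
    def f(x):
        r=np.hypot(Q[:,0]-x[0],Q[:,1]-x[1]);a=np.arctan2(Q[:,1]-x[1],Q[:,0]-x[0])
        return r-x[2]-x[3]*np.cos(8*(a-x[4]))
    best=min((least_squares(f,[*c0,.166,.013,a],loss="soft_l1",f_scale=.003) for a in np.radians([0,10,20,30,40])),key=lambda s:s.cost if s.x[3]>0 else 9)
    x=best.x; return x,np.median(abs(f(x)))
def mill(W,c):
    z=W[...,2]; ok=(z>0.16)&(z<0.23)&(np.hypot(W[...,0]-c[0],W[...,1]-c[1])<0.13)
    return ok.sum(),np.nanmean(W[ok],0)
def ang(p,c): return np.degrees(np.arctan2(p[1]-c[1],p[0]-c[0]))%360
E
python3 - <<'E'
from h import *
p,W=cloud(); x,e=rim(W); print(x.round(4),e,"lobe deg mod45",np.degrees(x[4])%45)
n,m=mill(W,x);print(n,m,ang(m,x))
for c in("top","side"):
    for l in("pepper_mill","salt_shaker","pinch_bowl","rim_lobe"):
        for r in vision.landmark_of(l,c)[:1]: print(c,l,ang(r["location"],x))
# finger path
th=219.6
E
```

```text
[0.6168 0.1703 0.1642 0.0146 0.2998] 0.0013059837053753902 lobe deg mod45 17.18012383343047
484 [0.59015929 0.24167562 0.19601998] 110.44170409201145
top pepper_mill 106.44205635774644
top salt_shaker 179.1807170564195
top pinch_bowl 250.5930770566394
top rim_lobe 285.87739158121974
side pepper_mill 107.1047258377427
side salt_shaker 180.44534397713676
side pinch_bowl 251.28054360817384
side rim_lobe 288.18264304884036
```

jog_arm:
  increments:
    - [[0,0.44,0.917,-0.1,0.229],[0,0.44,0.917,-0.1,0.229],[0,0.44,0.917,-0.1,0.229],[0,0.44,0.917,-0.1,0.229],[0,0.44,0.917,-0.1,0.229],[0,0.44,0.917,-0.1,0.229],[0,0.44,0.917,-0.1,0.229],[0,0.44,0.917,-0.1,0.229],[0,0.44,0.917,-0.1,0.229],[0,0.44,0.917,-0.1,0.229],[0,0.44,0.917,-0.1,0.229],[0,0.44,0.917,-0.1,0.229]]

```text
time: 2.65
eef_pos: [0.4469, 0.0236, 0.2453]
tool_rot: [3.141, -0.001, 0.692]
wrist_force: [1.1, -1.4, 0.4]
finger_gap: 0.0001
```

jog_arm:
  increments:
    - [[0,0.0,0.0,-0.08,0],[0,0.0,0.0,-0.16,0],[0,0.0,0.0,-0.16,0],[0,0,0,-0.16,0],[0,0,0,-0.16,0]]

```text
time: 3.15
eef_pos: [0.4475, 0.0212, 0.1515]
tool_rot: [3.139, -0.003, 0.692]
wrist_force: [-0.2, -1.0, -0.2]
finger_gap: 0.0001
```

jog_arm:
  increments:
    - [[0,0.007,0.02,-0.03,0],[0,0.007,0.02,-0.06,0],[0,0.007,0.02,-0.075,0],[0,0.007,0.02,-0.075,0],[0,0.007,0.02,-0.075,0]]

```text
time: 3.65
eef_pos: [0.4511, 0.0332, 0.1054]
tool_rot: [3.14, -0.001, 0.692]
wrist_force: [-0.7, 0.4, 1.0]
finger_gap: -0.0003
```

```bash
python3 - <<'E'
from h import *
for c in("top","side"):
    p,d=vision.camera(c)
    q=p[140:330,220:420] if c=="top" else p[140:340,180:440]
    cv2.imwrite(f"pics/{c}1.png",cv2.resize(q,None,fx=3,fy=3)[:,:,::-1])
s=bot.observe();print(s["eef_pos"],s["tool_rot"],s["wrist_force"])
c=np.array([.617,.171])
print(np.hypot(*(s["eef_pos"][:2]-c)),ang(s["eef_pos"],c))
E
```

```text
[0.45100806 0.03333069 0.10522936] [ 3.14047927e+00 -1.25566970e-03  6.92003529e-01] [ 0.41288151 -0.26478032  0.48664268]
0.21565287592702595 219.67141168983875
```

View pics/top1.png

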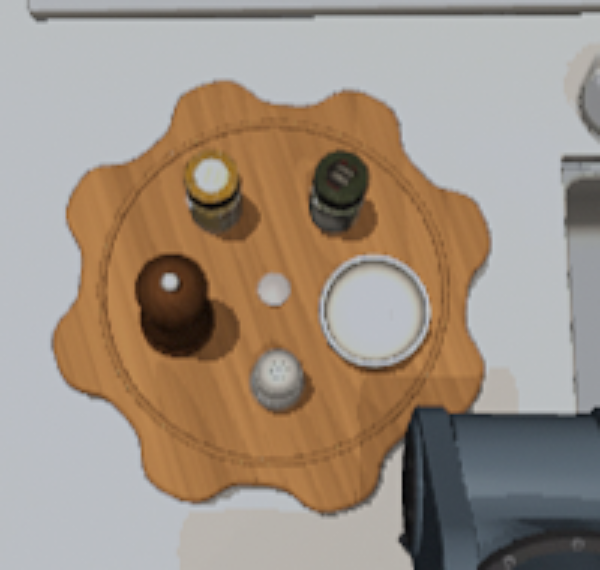

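View pics/side1.png

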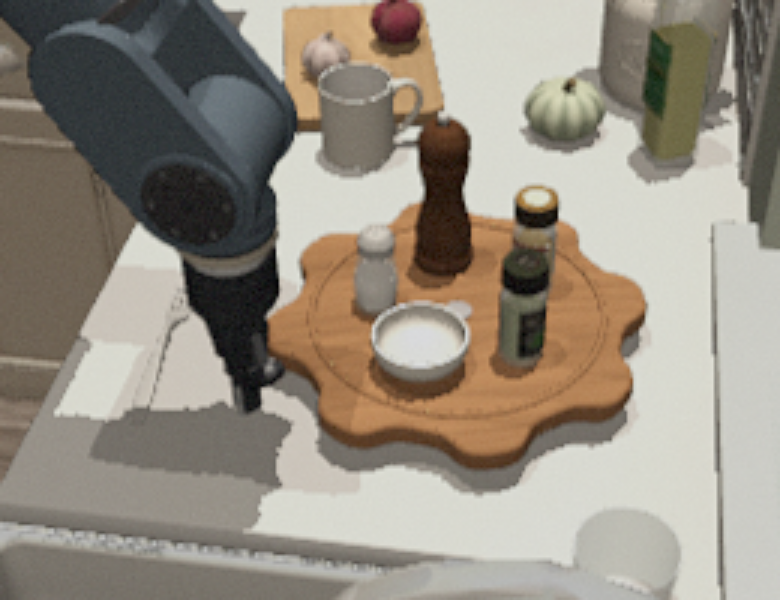

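Gripper is shut and lined up outside the right-front notch. In the side crop the fingertips are at about (245,405), with the bowl next to them lower than the palm. Next I move in radially.

jog_arm:
  increments:
    - [[0,0.012,0.01,0,0],[0,0.024,0.02,0,0],[0,0.036,0.03,0,0],[0,0.046,0.038,0,0],[0,0.053,0.044,0,0],[0,0.057,0.048,0,0],[0,0.057,0.048,0,0]]

```text
time: 4.45
eef_pos: [0.4849, 0.0626, 0.1041]
tool_rot: [-3.142, 0.0, 0.693]
wrist_force: [-0.1, -0.1, 0.4]
finger_gap: -0.0004
```

```bash
python3 - <<'E'
from h import *
s=bot.observe();P=s["eef_pos"];c=np.array([.617,.171])
print(P,np.hypot(*(P[:2]-c)),ang(P,c),s["wrist_force"])
r=.170
p0=(c+r*np.array([np.cos(np.radians(219.7)),np.sin(np.radians(219.7))]))
for a in np.arange(0,76,2.5):
    t=np.radians(219.7+a); d=c+r*np.array([np.cos(t),np.sin(t)])-p0
    print(a,(d/.6).round(3),round(np.radians(a)/1.5,3))
E
```

```text
[0.48485827 0.06255454 0.1040809 ] 0.17094401050772315 219.37488202923916 [-0.1322005  -0.07401205  0.39342755]
0.0 [0. 0.] 0.0
2.5 [ 0.008 -0.009] 0.029
5.0 [ 0.017 -0.018] 0.058
7.5 [ 0.025 -0.027] 0.087
10.0 [ 0.035 -0.035] 0.116
12.5 [ 0.044 -0.043] 0.145
15.0 [ 0.054 -0.05 ] 0.175
17.5 [ 0.065 -0.057] 0.204
20.0 [ 0.075 -0.064] 0.233
22.5 [ 0.086 -0.07 ] 0.262
25.0 [ 0.097 -0.075] 0.291
27.5 [ 0.108 -0.08 ] 0.32
30.0 [ 0.12  -0.085] 0.349
32.5 [ 0.131 -0.089] 0.378
35.0 [ 0.143 -0.092] 0.407
37.5 [ 0.155 -0.095] 0.436
40.0 [ 0.167 -0.098] 0.465
42.5 [ 0.18 -0.1 ] 0.495
45.0 [ 0.192 -0.101] 0.524
47.5 [ 0.204 -0.102] 0.553
50.0 [ 0.217 -0.102] 0.582
52.5 [ 0.229 -0.102] 0.611
55.0 [ 0.241 -0.101] 0.64
57.5 [ 0.254 -0.1  ] 0.669
60.0 [ 0.266 -0.098] 0.698
62.5 [ 0.278 -0.096] 0.727
65.0 [ 0.29  -0.093] 0.756
67.5 [ 0.302 -0.09 ] 0.785
70.0 [ 0.314 -0.086] 0.814
72.5 [ 0.325 -0.081] 0.844
75.0 [ 0.336 -0.076] 0.873
```

jog_arm:
  increments:
    - [[0,0.004,-0.004,0,0.015],[0,0.008,-0.009,0,0.029],[0,0.012,-0.013,0,0.043],[0,0.017,-0.018,0,0.058],[0,0.021,-0.022,0,0.072],[0,0.025,-0.027,0,0.087],[0,0.03,-0.031,0,0.101],[0,0.035,-0.035,0,0.116],[0,0.044,-0.043,0,0.145],[0,0.054,-0.05,0,0.175],[0,0.065,-0.057,0,0.204],[0,0.065,-0.057,0,0.204]]

```text
time: 5.65
eef_pos: [0.5245, 0.0276, 0.1043]
tool_rot: [3.141, -0.0, 0.999]
wrist_force: [-0.4, -0.4, 0.1]
finger_gap: 0.0
```

```bash
cat > chk.py <<'E'
from h import *
p,W=cloud(); x,e=rim(W,(.617,.171)); print(x.round(4),e.round(4),"lobe mod45",np.degrees(x[4])%45)
s=bot.observe();P=s["eef_pos"];c=np.array([.617,.171])
print(P,np.hypot(*(P[:2]-c)),ang(P,c),np.degrees(s["tool_rot"][2]),s["wrist_force"])
for k in("top","side"):
    if k=="side": p,_=vision.camera(k)
    for l in("pepper_mill","salt_shaker","pinch_bowl","rim_lobe","lazy_susan"):
        for r in vision.landmark_of(l,k)[:1]: print(k,l,r["score"],np.round(r["location"],3),ang(r["location"],c).round(1))
    import sys
    q=p[100:340,200:440] if k=="top" else p[140:340,180:440]
    cv2.imwrite(f"pics/{k}{sys.argv[1]}.png",cv2.resize(q,None,fx=2.5,fy=2.5)[:,:,::-1])
E
python3 chk.py 2
```

```text
[0.6185 0.1735 0.1618 0.0151 0.5204] 0.0039 lobe mod45 29.81449437004517
[0.52407184 0.02789807 0.10418286] 0.17062768292198072 237.00093483484306 57.15645341469936 [-0.42003053 -0.74180355  0.56534388]
top pepper_mill 0.59 [0.582 0.244 0.044] 115.8
top salt_shaker 0.86 [0.54  0.157 0.045] 190.4
top pinch_bowl 0.67 [0.607 0.095 0.043] 262.4
top rim_lobe 0.95 [0.701 0.015 0.034] 298.2
top lazy_susan 0.8 [0.618 0.171 0.024] 24.0
side pepper_mill 0.7 [0.577 0.237 0.046] 121.2
side salt_shaker 0.61 [0.542 0.158 0.044] 190.1
side pinch_bowl 0.68 [ 0.481  0.489 -0.006] 113.1
side rim_lobe 0.91 [0.706 0.014 0.032] 299.6
side lazy_susan 0.94 [0.616 0.172 0.024] 137.0
```

```bash
python3 - <<'E'
import numpy as np
r=.170
f=lambda t:r*np.array([np.cos(np.radians(t)),np.sin(np.radians(t))])
for t0 in (237.2,267.2):
  for a in list(range(2,32,2))+[30]:
    print(t0,a,((f(t0+a)-f(t0))/.6).round(3),round(np.radians(a)/1.5,3))
E
```

```text
237.2 2 [ 0.008 -0.005] 0.023
237.2 4 [ 0.017 -0.01 ] 0.047
237.2 6 [ 0.026 -0.015] 0.07
237.2 8 [ 0.035 -0.019] 0.093
237.2 10 [ 0.044 -0.023] 0.116
237.2 12 [ 0.053 -0.027] 0.14
237.2 14 [ 0.062 -0.03 ] 0.163
237.2 16 [ 0.072 -0.033] 0.186
237.2 18 [ 0.081 -0.036] 0.209
237.2 20 [ 0.091 -0.038] 0.233
237.2 22 [ 0.1  -0.04] 0.256
237.2 24 [ 0.11  -0.042] 0.279
237.2 26 [ 0.12  -0.043] 0.303
237.2 28 [ 0.13  -0.044] 0.326
237.2 30 [ 0.14  -0.045] 0.349
237.2 30 [ 0.14  -0.045] 0.349
267.2 2 [ 0.01 -0.  ] 0.023
267.2 4 [ 0.02 -0.  ] 0.047
267.2 6 [0.03 0.  ] 0.07
267.2 8 [0.04  0.001] 0.093
267.2 10 [0.049 0.002] 0.116
267.2 12 [0.059 0.003] 0.14
267.2 14 [0.069 0.005] 0.163
267.2 16 [0.079 0.007] 0.186
267.2 18 [0.088 0.01 ] 0.209
267.2 20 [0.098 0.012] 0.233
267.2 22 [0.107 0.015] 0.256
267.2 24 [0.116 0.019] 0.279
267.2 26 [0.125 0.023] 0.303
267.2 28 [0.134 0.027] 0.326
267.2 30 [0.143 0.031] 0.349
267.2 30 [0.143 0.031] 0.349
```

jog_arm:
  increments:
    - [[0,0.008,-0.005,0,0.023],[0,0.017,-0.01,0,0.047],[0,0.026,-0.015,0,0.07],[0,0.035,-0.019,0,0.093],[0,0.044,-0.023,0,0.116],[0,0.053,-0.027,0,0.14],[0,0.072,-0.033,0,0.186],[0,0.091,-0.038,0,0.233],[0,0.11,-0.042,0,0.279],[0,0.12,-0.043,0,0.303],[0,0.13,-0.044,0,0.326],[0,0.14,-0.045,0,0.349]]

```text
time: 7.45
eef_pos: [0.6077, 0.0009, 0.104]
tool_rot: [-3.141, 0.0, 1.523]
wrist_force: [-2.1, 0.1, -0.1]
finger_gap: 0.0
```

```bash
python3 chk.py 3
```

```text
[0.6165 0.1722 0.163  0.0141 0.2342] 0.002 lobe mod45 13.416569490458143
[0.60851504 0.00087573 0.10416486] 0.17033573064459837 267.1447336719255 87.3748368999722 [-0.29377501  0.14654478  0.42516874]
top pepper_mill 0.6 [0.55  0.213 0.048] 148.1
top salt_shaker 0.58 [0.56  0.123 0.044] 220.1
top pinch_bowl 0.93 [0.648 0.098 0.042] 293.5
top rim_lobe 0.7 [0.767 0.079 0.034] 328.4
top lazy_susan 0.8 [0.616 0.172 0.022] 155.2
side pepper_mill 0.64 [ 0.775 -0.124  0.   ] 298.1
side salt_shaker 0.59 [0.562 0.121 0.044] 222.3
side pinch_bowl 0.72 [0.648 0.103 0.05 ] 294.8
side rim_lobe 0.66 [0.771 0.079 0.034] 329.1
side lazy_susan 0.65 [0.616 0.17  0.023] 238.0
```

jog_arm:
  increments:
    - [[0,0.01,0,0,0.023],[0,0.02,0,0,0.047],[0,0.04,0.001,0,0.093],[0,0.059,0.003,0,0.14],[0,0.079,0.007,0,0.186],[0,0.098,0.012,0,0.233],[0,0.107,0.015,0,0.256],[0,0.116,0.019,0,0.279],[0,0.125,0.023,0,0.303],[0,0.134,0.027,0,0.326],[0,0.143,0.031,0,0.349],[0,0.143,0.031,0,0.349]]

```text
time: 9.25
eef_pos: [0.6938, 0.0198, 0.1041]
tool_rot: [3.141, 0.0, 2.046]
wrist_force: [-0.8, 0.2, 0.2]
finger_gap: -0.0003
```

```bash
python3 chk.py 4
```

```text
[ 0.6164  0.1729  0.1626  0.0141 -0.0091] 0.0024 lobe mod45 44.47634117308189
[0.69348397 0.0197767  0.10404994] 0.16946469464163882 296.82884655521127 117.14981708751819 [ 0.39351441 -0.23819575  0.28627242]
top pepper_mill 0.92 [0.538 0.171 0.045] 180.1
top salt_shaker 0.62 [0.593 0.1   0.047] 251.1
top pinch_bowl 0.75 [0.678 0.128 0.044] 324.7
top rim_lobe 0.89 [0.794 0.168 0.035] 358.9
top lazy_susan 0.91 [0.618 0.171 0.021] 347.9
side pepper_mill 0.86 [0.536 0.17  0.045] 180.4
side salt_shaker 0.77 [0.595 0.096 0.042] 253.6
side rim_lobe 0.84 [0.798 0.166 0.034] 358.5
side lazy_susan 0.78 [0.618 0.173 0.023] 74.1
```

Mill is at 180°. I'll back off the flank, move out radially, and lift.

jog_arm:
  increments:
    - [[0,-0.005,-0.002,0,0],[0,-0.009,-0.005,0,0],[0,-0.003,-0.017,0,0],[0,0.003,-0.029,0,0],[0,0.009,-0.041,0,0],[0,0.015,-0.053,0,0],[0,0.021,-0.064,0,0],[0,0.021,-0.064,0,0],[0,0.021,-0.064,0.08,0],[0,0.021,-0.064,0.16,0],[0,0.021,-0.064,0.24,0],[0,0.021,-0.064,0.32,0]]

```text
time: 11.05
eef_pos: [0.7058, -0.0185, 0.2982]
tool_rot: [-3.142, -0.0, 2.045]
wrist_force: [-0.2, -0.3, 0.8]
finger_gap: 0.0001
```

```bash
python3 chk.py 5; python3 -c "
from h import *
p,W=cloud();x,e=rim(W,(.617,.171));print(x,np.degrees(x[4])%45);print(vision.landmark_of('tumbler','top')[:1],vision.landmark_of('mug','top')[:1])"
```

```text
[ 0.6168  0.1703  0.1643  0.0145 -0.016 ] 0.0012 lobe mod45 44.08508324485908
[ 0.7077249  -0.01859355  0.30770805] 0.21018259495063643 295.57219276411666 117.20162394462389 [ 1.37919718 -0.05517158  8.4609578 ]
top pepper_mill 0.78 [0.538 0.172 0.047] 178.9
top pinch_bowl 0.7 [0.679 0.127 0.042] 324.5
top rim_lobe 0.9 [0.793 0.167 0.036] 358.6
top lazy_susan 0.88 [0.617 0.171 0.021] 76.0
side pepper_mill 0.97 [0.538 0.17  0.046] 180.4
side pinch_bowl 0.73 [0.678 0.128 0.05 ] 324.6
side rim_lobe 0.8 [0.795 0.167 0.035] 358.6
side lazy_susan 0.73 [0.618 0.173 0.023] 58.6
[ 0.61676774  0.17028801  0.1642563   0.01457336 -0.01563517] 44.104170871706586
[] [{'location': [0.4739, 0.4957, 0.0033], 'score': 0.94}]
```

View pics/side5.png

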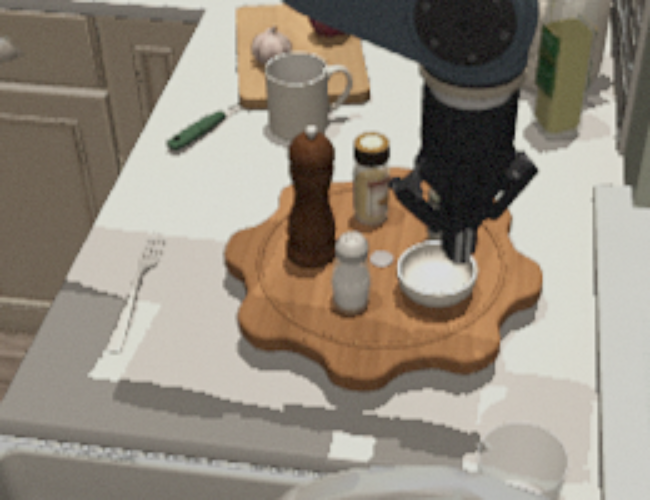

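```bash
python3 -c "
from h import *
s=bot.observe();print(s['wrist_force'],s['eef_pos'],s['time'])
p,W=cloud();cv2.imwrite('pics/top6.png',p[:,:,::-1])
for n in('tumbler','salt_shaker'):print(n,vision.landmark_of(n,'top')[:1])"
```

```text
[ 0.50029611  0.74832611 -1.11899272] [ 0.70610876 -0.01870945  0.29594156] 11.8
tumbler []
salt_shaker [{'location': [0.5926, 0.0972, 0.0451], 'score': 0.51}]
```

View pics/top6.png

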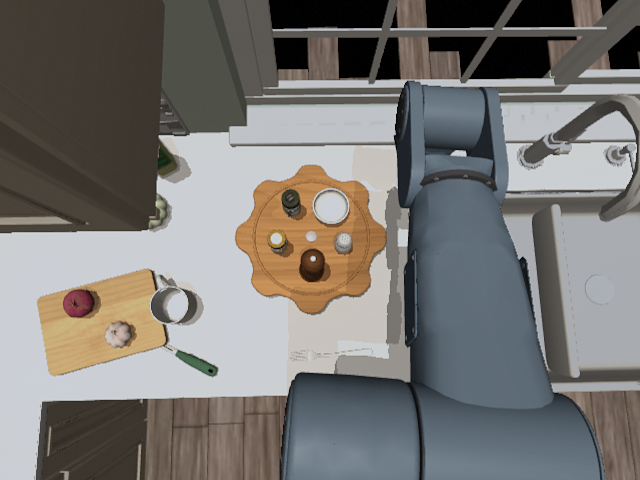

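The mill is straight in front of the centre at (312,262), and the gripper is clear above the turntable. In the side view the tumbler is still at about (389,324), the same as at the start.

```bash
python3 -c "
from rig import bot
bot.sign_off();print(bot.observe()['time'])"
```

```text
the job is handed in; nothing more can be done
the job is handed in; nothing more can be done
```

The pepper mill now stands at the front of the turntable, and I handed the job in at about 11.8 s of the 58 s allowed. No verdict was reported.

**What I did:** with the gripper shut, I put the fingertips into the right-front notch. I pushed the rim round about 73° counter-clockwise, checking the pictures twice on the way. Then I eased back off the rim, moved out and lifted clear.

**Last checks:**
- **Mill position:** both cameras put the mill at about (0.538, 0.171), 179–180° about the axis. That is within about 2 mm of the front spot, and the mill is upright.
- **Turntable:** the rim angle was the same in two pictures taken one after the other (44.09° and 44.10°), so it is at rest. The wrist force in the last reading was about 1 N.
- **Mug and tumbler:** the mug is where it was. The network did not find the tumbler in the final top pictures because the arm hid it. In the side picture it is within a couple of pixels of where it started.
- **Odd readings:** the network missed the salt shaker in one pass, then found it in its place. One 8.5 N vertical force reading came while the arm was stopping its lift in free air, and it was gone in the next reading.

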